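# Pair the burner head with its gas cartridge, find the thread hand, hold the cap off

## Task

Take the burner head that is on the woven tray and stand it upright on the bare table within a hand's width of the gas cartridge of the same colour. Then twist the black cap off that cartridge - nobody has marked whether the thread is left- or right-handed, so try it one way and, if it stops at once, the other way - and finish with the cap still held in the gripper, lifted about 5 cm straight up above its cartridge; leave the other cartridge, its cap, the other burner head and everything else as they are.

Things in the scene. Friction and masses are not known exactly. Their poses are not given: they have to be found in the camera images.
- cartridge_blue: steel gas cartridge, painted blue all over, 90 mm diameter, 95 mm to the top of its domed shoulder, clamped in a steel foot bolted to the table (fixed; foot arms reach 64 mm from the axis). Origin: centre of its underside, on the table; z up, yaw always 0. A brass threaded neck stands on top, closed by one of the two black caps
- cartridge_orange: steel gas cartridge, painted orange all over, 90 mm diameter, 95 mm to the top of its domed shoulder, clamped in a steel foot bolted to the table (fixed; foot arms reach 64 mm from the axis). Origin: centre of its underside, on the table; z up, yaw always 0. A brass threaded neck stands on top, closed by one of the two black caps
- neck_blue (a point): centre of the top of the blue cartridge's neck, 125 mm above the table. Cap's thread here: the wrong way it meets a hard stop within about 6 degrees; the right way (anticlockwise or clockwise from above: unmarked, differs between starts) it turns freely (under 0.2 N m), is free to lift from 55 degrees and stops again at about 78; best lift at 68. Closed, it cannot be pulled off
- neck_orange (a point): centre of the top of the orange cartridge's neck, 125 mm above the table. Cap's thread here: the wrong way it meets a hard stop within about 6 degrees; the right way (anticlockwise or clockwise from above: unmarked, differs between starts) it turns freely (under 0.2 N m), is free to lift from 55 degrees and stops again at about 78; best lift at 68. Closed, it cannot be pulled off
- cap_1: black ribbed 12-sided plastic screw cap, 42 mm across, 32 mm tall, 45 g; loose, closed on one of the two cartridges (its position tells which). Origin: centre of its underside, 104 mm above the table when seated (top at 136). The neck reaches 21 mm into it. Grip its sides from above, TCP 6 to 14 mm below its top so that the tips clear the shoulder. It need not be raised while turning
- cap_2: black ribbed 12-sided plastic screw cap, 42 mm across, 32 mm tall, 45 g; loose, closed on one of the two cartridges (its position tells which). Origin: centre of its underside, 104 mm above the table when seated (top at 136). The neck reaches 21 mm into it. Grip its sides from above, TCP 6 to 14 mm below its top so that the tips clear the shoulder. It need not be raised while turning
- burner_blue: gas burner head standing upright, 170 g, 85 mm tall: blue collar at the bottom, 48 mm diameter, 22 mm tall; thin stem; round steel burner on top, 40 mm diameter, to grip, 60 to 85 mm above its underside; blue valve knob out to 34 mm on its own -x side, 27 to 45 mm up. Origin: centre of its underside; z up. One burner head is on the tray, the other on the cork mat
- burner_orange: gas burner head standing upright, 170 g, 85 mm tall: orange collar at the bottom, 48 mm diameter, 22 mm tall; thin stem; round steel burner on top, 40 mm diameter, to grip, 60 to 85 mm above its underside; orange valve knob out to 34 mm on its own -x side, 27 to 45 mm up. Origin: centre of its underside; z up. One burner head is on the tray, the other on the cork mat
- tray: round woven-look plastic tray, straw and dark green, 230 mm diameter, floor 5 mm above the table, rim 20 mm high; does not move. Origin: centre of its underside. Carries one burner head and two coffee cups
- mat: round cork mat, 110 mm diameter, 5 mm thick, fixed. Origin: centre of its underside. Carries the burner head that is not wanted
- jebena: teal clay coffee pot with a long neck and straw stopper, 224 mm tall, belly 136 mm diameter; origin: centre of its underside. To be left alone
- incense_cup: black ceramic footed incense cup, 68 mm tall, 80 mm diameter; origin: centre of its underside. To be left alone
- mortar: small dark wooden mortar with its pestle in it, 90 mm tall (pestle 141 mm), 92 mm diameter; origin: centre of its underside. To be left alone
- tongs: steel tongs held shut by a spring clip, lying flat, 195 mm long along their x axis, 36 mm wide, 12 mm high; origin: middle, underside. To be left alone
- cup_1: small white coffee cup without handle, on the tray, 50 mm tall, 53 mm diameter at the rim; origin: centre of its underside. To be left alone
- cup_2: the same kind of coffee cup, also on the tray
Mind the look-alikes: they are no part of the job. What is shaped like the cartridge_blue but purple is not meant.

How it is judged:
By the outcome, as a careful person would: the job done as asked, in the order asked, and still so for the second after the job is handed in, while the arm keeps its last pose, push and grip.
It also fails if it takes over 51 s, if anything falls off the work surface, if the arm or the gripper's body presses on something with over 40 N, if the wrist force passes 120 N, or if a joint passes its speed limit or range.

## Robot

A 6-joint arm with a two-finger parallel gripper is mounted at the origin on the work surface. World frame = base frame: x ahead of the robot, y to its left, z up, the work surface at z = 0. Lengths are in m, angles in degrees, forces in N, time in s.
With the tool pointing down it reaches from about 0.3 to 0.75 m from the base axis. Payload 8.5 kg.
Tool frame: the origin (TCP) lies between the finger pads, 19 mm behind the fingertips; this is the grasp point; z points along the fingers, y is the line along which they close (so a half turn about z gives the same grasp; the last joint's range is limited). The gripper opens to 85 mm and grips with 20 to 120 N. Pads are 22 mm wide; open, the fingers measure 114 mm over their backs; the gripper's body (76 mm by 85 mm) begins 54 mm behind the grasp point. The pads swing forward as they close: fully open they stand 13 mm farther back than shut.
Start: joints at [-86.992, 21.807, 74.336, -0, 83.858, -12.336], TCP at [0.146, -0.53, 0.25] pointing down, gripper open.
Joint ranges: [-178.18, 178.18], [-50.72, 133.34], [12.68, 142.11], [-81.47, 261.47], [9.98, 163.14], [-165.26, 165.26]. Speed limits (degrees/s): [136.94, 136.94, 180, 180, 180, 180].

## Interface

Orientations are given as a 3x3 rotation matrix whose columns are the frame's x, y, z axes.
In Python, from rig import env, optics gives the robot as it stands.
- The arm moves only by the shell command python3 -m jog 'ROWS' [OPENING] [FORCE]. ROWS is JSON, a list of rows, each an object with "linear": the shift along the tool's x, y, z in units of 40 mm (1.0 is 40 mm), a list of three; "roll": the turn about the tool's z in units of 5 degrees (1.0 is 5 degrees). A call has 1 to 12 rows; each row shifts and turns the commanded pose from where the row before left it, along the tool's axes as they then stand; what a row does not reach is not made up. A row lasts 1/12 s, in which the tool goes at most 41.7 mm and 7.16 degrees, less where a joint would pass 70% of its speed; a pose out of reach is approached as far as the arm can. A call is refused whole if a number of a shift passes 1 or a number of a turn 1, either way. A call with a gripper value outside its range is refused whole. OPENING is the opening, from -1 (shut) to 1 (fully open), set as the call begins (- or left out, the last holds). The fingers move at their own pace and stop on an object; FORCE is the grip in N (left out, the last holds). Time passes only in rows, so rows that do not move let the fingers close. It gives the time, the measured TCP pose, the force, the opening and the grip force at its end, in the units of the state.
- env.observe(): the state, without advancing time (a new reading comes with each control period).
- optics.get_image(name): name is "scene" or "top"; returns the picture (384x512x3 uint8, red, green, blue); there is no depth.
- optics.calibration(name): a dict with "fov_y" (degrees; the focal length in pixels is half the picture's height over the tangent of half this angle, whatever the lens; pixels are square), "cx", "cy" (the principal point, pixels), "D" ([k1, k2, p1, p2, k3] as OpenCV has them; the pictures are not rectified), "T" (4x4, takes a point from camera to world coordinates). Camera axes: x right, y down, z forward; pixel columns grow to the right and rows downward; lengths in m; the calibration is good to about 2 mm. A picture is of the moment at which its call begins. calibration takes no time and is no camera call.
- env.close_job(): hands the job in; it is judged then, once.
The state is a dict: "time_s": time; "q": joint angles; "qvel": joint speeds; "joint_efforts": joint torques, N m; "position": TCP position; "tool_rot": TCP orientation; "ft_force": force on the tool from outside, world axes, zero at the start; "wrist_torque": the same for the moment, N m; "grip_width": finger opening in m; "gripper_force": force on a finger pad.
Only numpy, scipy, OpenCV 4.12 (cv2) and the standard library are available. Lean on these libraries where they do the work, as an engineer would, in place of code of your own. Each camera call takes 0.05 s, during which the arm holds its last target. There are 200 camera calls.

## Working session

There is one attempt and no reset: what is moved stays moved. The work goes in short steps, Python scripts to look and compute and a shell command to move; the robot and the scene stay as the last step left them, time stands still between calls to the robot, and variables do not carry over. Pictures are saved under pics/ and viewed, at most 10 in all, crops included, and the job is handed in when it is done.

```bash
ls; mkdir -p pics
python3 - <<'E'
from rig import env, optics
import cv2
for n in ("scene","top"):
    im=optics.get_image(n); cv2.imwrite(f"pics/{n}0.png",im[:,:,::-1])
    c=optics.calibration(n); print(n,c)
o=env.observe(); print(o)
E
```

```text
pics
scene {'fov_y': 53.70546553608209, 'cx': 251.8052382556068, 'cy': 194.9449432012407, 'D': array([-0.02435119,  0.        ,  0.        ,  0.        ,  0.        ]), 'T': array([[ 0.79496713,  0.30406398, -0.52494986,  1.01278777],
       [ 0.60632928, -0.42648137,  0.67117691, -0.62141127],
       [-0.01980061, -0.85185605, -0.52340157,  0.59505995],
       [ 0.        ,  0.        ,  0.        ,  1.        ]])}
top {'fov_y': 46.7169137545419, 'cx': 247.67636361971046, 'cy': 191.13378992989087, 'D': array([-0.05798357,  0.        ,  0.        ,  0.        ,  0.        ]), 'T': array([[ 4.05857684e-04, -9.96541611e-01,  8.30942466e-02,
         4.16761569e-01],
       [-9.99999733e-01, -4.54971858e-04, -5.72131221e-04,
         1.03284583e-02],
       [ 6.07958113e-04, -8.30939922e-02, -9.96541529e-01,
         1.50975290e+00],
       [ 0.00000000e+00,  0.00000000e+00,  0.00000000e+00,
         1.00000000e+00]])}
{'time_s': 0.1, 'q': array([-8.69921479e+01,  2.18389244e+01,  7.43801934e+01,  4.05982202e-04,
        8.38578016e+01, -1.23367396e+01]), 'qvel': array([-0.06847905, -0.09403136, -0.05745659,  0.03775008, -0.11054172,
       -0.07478021]), 'joint_efforts': array([ 2.70240547e-03, -4.49218369e+01, -2.31653184e+01, -2.31371387e-04,
        3.66665350e-03, -2.34479410e-05]), 'position': array([ 0.14552071, -0.5301517 ,  0.24945796]), 'tool_rot': array([[ 9.64351972e-01,  2.64622882e-01, -6.34092399e-05],
       [ 2.64622726e-01, -9.64351085e-01,  1.34101698e-03],
       [ 2.93715009e-04, -1.30999190e-03, -9.99999099e-01]]), 'ft_force': array([ 0.29968379,  0.02040358, -0.10738873]), 'wrist_torque': array([ 0.01606147, -0.04390125,  0.02681293]), 'gripper_force': 0.0, 'grip_width': 0.08539936600792515}
```

View pics/scene0.png

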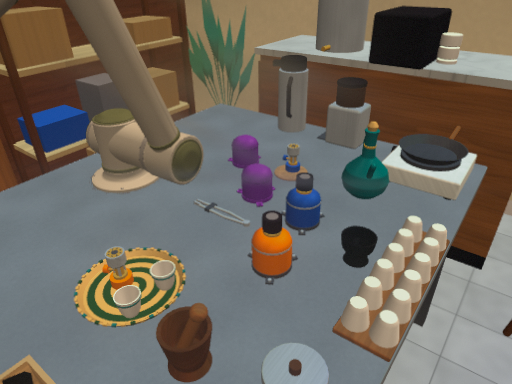

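View pics/top0.png

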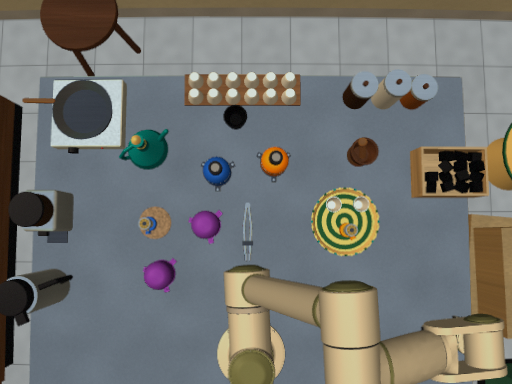

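The scene view shows the orange-collared burner on the tray at (118,270). The blue-collared burner is on the mat at (293,160), the orange cartridge at (272,250), and the blue cartridge at (303,205). The two purple decoys are at (245,150) and (257,182). In the top view the tray burner is at (347,230), the orange cartridge at (274,160), and the blue cartridge at (217,171).

There are two candidate burners, tray/orange and mat/blue. The tray one fits, so the orange cartridge is the target. I'll confirm that in one enlarged crop.

```bash
cat > h.py <<'E'
import cv2, numpy as np
from rig import env, optics
def ray(n,px):
    c=optics.calibration(n); f=192/np.tan(np.radians(c["fov_y"]/2))
    K=np.array([[f,0,c["cx"]],[0,f,c["cy"]],[0,0,1]])
    u=cv2.undistortPoints(np.array([[px]],float),K,c["D"])[0,0]
    d=c["T"][:3,:3]@[u[0],u[1],1]; return c["T"][:3,3],d/np.linalg.norm(d)
def plane(n,px,z):
    o,d=ray(n,px); return o+d*(z-o[2])/d[2]
def tri(ps,pt):
    (a,d),(b,e)=ray("scene",ps),ray("top",pt)
    s,t=np.linalg.lstsq(np.c_[d,-e],b-a,rcond=None)[0]
    return (a+s*d+b+t*e)/2,np.linalg.norm(a+s*d-b-t*e)
def blobs(im,lo,hi,amin=15):
    m=cv2.inRange(cv2.cvtColor(im,cv2.COLOR_RGB2HSV),lo,hi)
    n,_,st,ce=cv2.connectedComponentsWithStats(m)
    return [(ce[i].round(1),st[i].tolist()) for i in range(1,n) if st[i][4]>=amin]
E
python3 - <<'E'
from h import *
s=cv2.imread("pics/scene0.png"); t=cv2.imread("pics/top0.png")
a=cv2.resize(s[235:315,70:190],(480,320),interpolation=cv2.INTER_CUBIC)
b=cv2.resize(t[180:260,300:390],(320,284),interpolation=cv2.INTER_CUBIC)
c=cv2.resize(s[170:280,230:340],(320,320),interpolation=cv2.INTER_CUBIC)
d=cv2.resize(t[140:190,195:300],(480,229),interpolation=cv2.INTER_CUBIC)
o=np.zeros((600,800,3),np.uint8); o[:320,:480]=a; o[:320,480:]=c; o[320:549,:480]=d; o[320:600,480:]=b[:280]
cv2.imwrite("pics/crop1.png",o)
for n,im in(("scene",s),("top",t)):
    im=im[:,:,::-1]
    for nm,lo,hi in(("orange",(8,180,120),(17,255,255)),("black",(0,0,0),(180,255,50)),):
        for ce,st in blobs(im,lo,hi):
            if (n=="scene" and 70<ce[0]<350 and 150<ce[1]<320) or (n=="top" and 190<ce[0]<390 and 140<ce[1]<260): print(n,nm,ce,st)
E
```

```text
scene orange [271.7 241.3] [252, 228, 40, 25, 684]
scene orange [271.8 262.5] [253, 247, 39, 28, 697]
scene orange [105.6 268.6] [102, 264, 9, 10, 57]
scene orange [121.8 279.8] [109, 268, 25, 22, 264]
scene black [303.7 188.5] [297, 187, 15, 4, 41]
scene black [272.  224.1] [263, 212, 19, 22, 279]
top orange [274.9 161.5] [261, 147, 27, 27, 334]
top orange [340.1 228.7] [339, 224, 4, 10, 15]
top black [275.2 158.5] [270, 151, 12, 14, 54]
top black [353.7 159.6] [350, 154, 10, 11, 22]
top black [215.5 168.9] [209, 162, 13, 13, 60]
```

View pics/crop1.png

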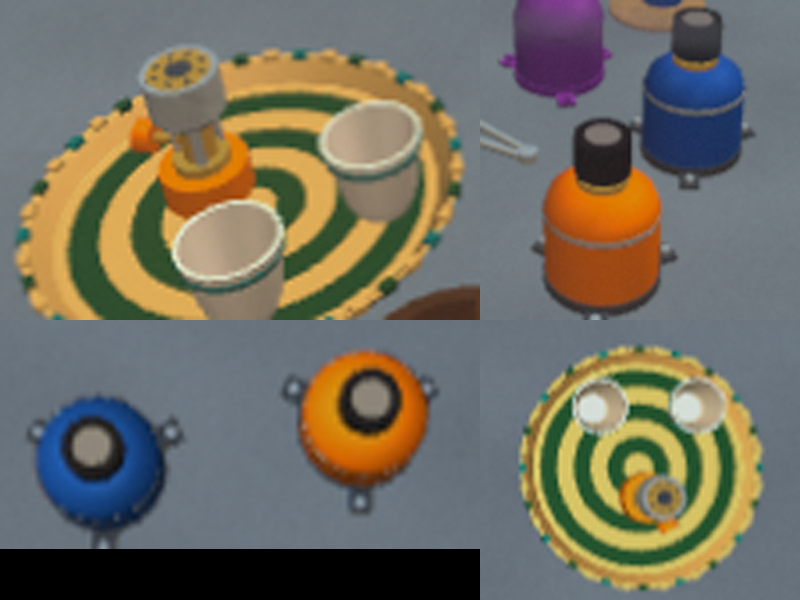

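The enlarged crop confirms the match. The tray burner has an orange collar and orange knob, with its top at about (115,252) in scene and (351,229) in top. The orange cartridge's cap is at about (272,216) in scene and (275,157) in top. Next I'll refine these by colour and triangulate.

Run:
```python
from h import *
s=cv2.imread("pics/scene0.png")[:,:,::-1].copy(); t=cv2.imread("pics/top0.png")[:,:,::-1].copy()
def comp(im,cond,box,seed):
    x0,y0,x1,y1=box; m=np.zeros(im.shape[:2],np.uint8); m[y0:y1,x0:x1]=cond(im[y0:y1,x0:x1].astype(int))*255
    n,l,st,ce=cv2.connectedComponentsWithStats(m)
    k=min(range(1,n),key=lambda i:np.hypot(*(ce[i]-seed)) - 0.05*st[i][4]); return ce[k],st[k].tolist(),(l==k)
lab=lambda a:(a[...,0]>=a[...,2])&(a.max(2)-a.min(2)<40)&(a.max(2)>70)
cs=comp(s,lab,(262,208,284,225),(272.5,215.7)); ct=comp(t,lab,(266,148,286,168),(275.5,156.7))
print("cap",cs[:2],ct[:2],tri(cs[0],ct[0]))
# black+label extents top view
blk=lambda a:(a.max(2)<70)
bt=comp(t,blk,(262,146,290,170),(275,157)); print("capblk",bt[:2])
# blue cap check
print("burner guess",tri((114.8,252.1),(351,229.4)))
print("cap guess",tri((272.6,215.7),(275.5,156.7)))
# yellow/dark inset at burner's top
yel=lambda a:(a[...,0]-a[...,2]>25)&(a[...,0]<215)|(a.max(2)<110)
by=comp(s,yel,(104,246,126,259),(115,252)); print(by[:2])
hx=t[222:238,341:360]; 
bt=comp(t,lambda a:(a.max(2)-a.min(2)<45)&(a[...,0]>100)&(a[...,1]-a[...,2]<25),(342,221,361,238),(351,229)); print(bt[:2])
# tray centre by outline & cups
o=env.observe()
for p in [(114.8,252.1),(114.2,252.4)]: print(plane("scene",p,.09))
for p in [(351,229.4),(350.5,229.4)]: print(plane("top",p,.09))
print("knob",tri((105.6,268.6),(348.5,236.8)))
print("cups",[plane("top",p,.055).round(3) for p in((334,204),(361.5,204))], "tray c",plane("top",(345.5,221.5),.015).round(3))
print("mortar",plane("top",(363,151),.09),"tongs",plane("top",(248,205),.01),plane("top",(248,260),.01))
```

```text
cap (array([271.79761905, 215.71428571]), [266, 212, 13, 8, 84]) (array([275.890625, 156.71875 ]), [272, 152, 9, 10, 64]) (array([ 0.63929955, -0.07803417,  0.13820744]), np.float64(0.001152072042216909))
capblk (array([275.32876712, 157.95890411]), [270, 151, 12, 14, 73])
burner guess (array([ 0.41301281, -0.31971886,  0.0911747 ]), np.float64(0.001225808832271206))
cap guess (array([ 0.63981742, -0.07658527,  0.13758695]), np.float64(0.0020480603888560515))
(array([113.96453901, 251.95744681]), [106, 247, 17, 11, 141])
(array([350., 231.]), [350, 231, 1, 1, 1])
[ 0.41209914 -0.31859131  0.09      ]
[ 0.41189788 -0.31992145  0.09      ]
[ 0.41266336 -0.32051224  0.09      ]
[ 0.41266646 -0.31890517  0.09      ]
knob (array([ 0.38502773, -0.32881493,  0.03779878]), np.float64(0.011298457193684223))
cups [array([ 0.496, -0.274,  0.055]), array([ 0.496, -0.365,  0.055])] tray c [ 0.439 -0.32   0.015]
mortar [ 0.66595576 -0.36452883  0.09      ] tongs [0.49483214 0.00835556 0.01      ] [0.31054494 0.00829047 0.01      ]
```

Both points check out. The burner top is at (0.4125, -0.319, 0.090), against an expected 0.090 in height. The cap top is at (0.639, -0.078, 0.138), against 0.136. Moving above the burner.

```bash
python3 -m jog '[{"linear":[0.78,-0.33,0.1],"roll":0},{"linear":[0.78,-0.33,0.1],"roll":0},{"linear":[0.78,-0.33,0.1],"roll":0},{"linear":[0.78,-0.33,0.1],"roll":0},{"linear":[0.78,-0.33,0.1],"roll":0},{"linear":[0.78,-0.33,0.1],"roll":0},{"linear":[0.78,-0.33,0.1],"roll":0},{"linear":[0.78,-0.33,0.1],"roll":0},{"linear":[0.78,-0.33,0.1],"roll":0},{"linear":[0.78,-0.33,0.1],"roll":0},{"linear":[0,0,0],"roll":0},{"linear":[0,0,0],"roll":0}]' 0.5 30
```

```text
time_s: 1.1
position: [0.4122, -0.3194, 0.2095]
tool_rot: [[0.964, 0.268, -0.001], [0.268, -0.964, 0.001], [-0.001, -0.001, -1.0]]
ft_force: [-0.2, -0.1, 0.4]
grip_width: 0.0642
gripper_force: 0.0
```

```bash
python3 -m jog '[{"linear":[0,0,0.4],"roll":0},{"linear":[0,0,0.5],"roll":0},{"linear":[0,0,0.5],"roll":0},{"linear":[0,0,0.5],"roll":0},{"linear":[0,0,0.5],"roll":0},{"linear":[0,0,0.4],"roll":0},{"linear":[0,0,0.3],"roll":0},{"linear":[0,0,0.2],"roll":0},{"linear":[0,0,0],"roll":0},{"linear":[0,0,0],"roll":0}]' 0.5 30; python3 -m jog '[{"linear":[0,0,0],"roll":0},{"linear":[0,0,0],"roll":0},{"linear":[0,0,0],"roll":0},{"linear":[0,0,0],"roll":0},{"linear":[0,0,0],"roll":0},{"linear":[0,0,0],"roll":0},{"linear":[0,0,0],"roll":0},{"linear":[0,0,0],"roll":0}]' -1 35
```

```text
time_s: 1.93
position: [0.4111, -0.3211, 0.0782]
tool_rot: [[0.965, 0.264, -0.0], [0.264, -0.965, -0.0], [-0.0, 0.0, -1.0]]
ft_force: [0.1, 0.6, 1.4]
grip_width: 0.0641
gripper_force: 0.0
time_s: 2.6
position: [0.4117, -0.3208, 0.079]
tool_rot: [[0.964, 0.265, 0.001], [0.265, -0.964, -0.001], [0.001, 0.002, -1.0]]
ft_force: [-1.7, 1.0, 5.5]
grip_width: 0.0392
gripper_force: 35.5
```

```bash
python3 -m jog '[{"linear":[0,0,-0.2],"roll":0},{"linear":[0,0,-0.3],"roll":0},{"linear":[0,0,-0.5],"roll":0},{"linear":[0,0,-0.5],"roll":0},{"linear":[0,0,-0.4],"roll":0},{"linear":[0,0,0],"roll":0}]'; python3 -m jog '[{"linear":[0.25,-0.2,0],"roll":0},{"linear":[0.48,-0.38,0],"roll":0},{"linear":[0.58,-0.46,0],"roll":0},{"linear":[0.58,-0.46,0],"roll":0},{"linear":[0.58,-0.46,0],"roll":0},{"linear":[0.58,-0.46,0],"roll":0},{"linear":[0.58,-0.46,0],"roll":0},{"linear":[0.48,-0.4,0],"roll":0},{"linear":[0.35,-0.27,0],"roll":0},{"linear":[0.2,-0.16,0],"roll":0},{"linear":[0,0,0],"roll":0},{"linear":[0,0,0],"roll":0}]'
```

```text
time_s: 3.1
position: [0.4123, -0.3214, 0.1573]
tool_rot: [[0.964, 0.265, 0.004], [0.265, -0.964, -0.005], [0.002, 0.005, -1.0]]
ft_force: [0.1, -0.0, -1.0]
grip_width: 0.0389
gripper_force: 35.8
time_s: 4.1
position: [0.5516, -0.1279, 0.1532]
tool_rot: [[0.964, 0.265, -0.002], [0.265, -0.964, 0.0], [-0.001, -0.001, -1.0]]
ft_force: [-0.2, -0.8, -1.2]
grip_width: 0.0385
gripper_force: 35.8
```

Run:
```python
from h import *
im=optics.get_image("scene"); cv2.imwrite("pics/carry.png",cv2.resize(im[130:330,130:360,::-1],(690,600)))
```

```text
(no output)
```

View pics/carry.png

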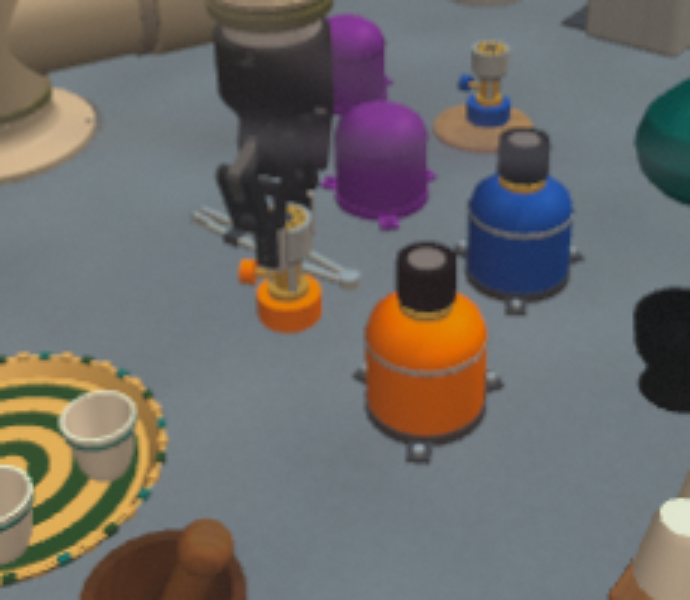

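The burner is held upright and level at crop pixel (290,270), well clear of the cartridge foot. Lowering it to the table next.

```bash
python3 -m jog '[{"linear":[0,0,0.3],"roll":0},{"linear":[0,0,0.4],"roll":0},{"linear":[0,0,0.4],"roll":0},{"linear":[0,0,0.35],"roll":0},{"linear":[0,0,0.25],"roll":0},{"linear":[0,0,0.15],"roll":0},{"linear":[0,0,0.05],"roll":0},{"linear":[0,0,0.04],"roll":0},{"linear":[0,0,0],"roll":0},{"linear":[0,0,0],"roll":0}]'
```

```text
time_s: 4.98
position: [0.5522, -0.1283, 0.077]
tool_rot: [[0.964, 0.265, 0.001], [0.265, -0.964, -0.0], [0.001, 0.001, -1.0]]
ft_force: [-0.2, 0.9, -1.0]
grip_width: 0.039
gripper_force: 35.7
```

```bash
python3 -m jog '[{"linear":[0,0,0.03],"roll":0},{"linear":[0,0,0.03],"roll":0},{"linear":[0,0,0],"roll":0},{"linear":[0,0,0],"roll":0}]'; python3 -m jog '[{"linear":[0,0,0.02],"roll":0},{"linear":[0,0,0],"roll":0},{"linear":[0,0,0],"roll":0}]'
```

```text
time_s: 5.32
position: [0.552, -0.1281, 0.0741]
tool_rot: [[0.964, 0.265, 0.0], [0.265, -0.964, -0.0], [0.0, 0.0, -1.0]]
ft_force: [-0.3, -0.8, -1.2]
grip_width: 0.0388
gripper_force: 35.7
time_s: 5.57
position: [0.5521, -0.128, 0.074]
tool_rot: [[0.964, 0.265, 0.001], [0.265, -0.964, -0.0], [0.001, 0.0, -1.0]]
ft_force: [-1.6, 1.5, 5.1]
grip_width: 0.0391
gripper_force: 36.4
```

Contact felt at 5 N. Releasing and lifting.

```bash
python3 -m jog '[{"linear":[0,0,0],"roll":0},{"linear":[0,0,0],"roll":0},{"linear":[0,0,0],"roll":0},{"linear":[0,0,0],"roll":0},{"linear":[0,0,0],"roll":0},{"linear":[0,0,0],"roll":0}]' 0.4; python3 -m jog '[{"linear":[0,0,-0.2],"roll":0},{"linear":[0,0,-0.4],"roll":0},{"linear":[0,0,-0.6],"roll":0},{"linear":[0,0,-0.6],"roll":0},{"linear":[0,0,-0.6],"roll":0},{"linear":[0,0,-0.5],"roll":0},{"linear":[0,0,-0.3],"roll":0},{"linear":[0,0,0],"roll":0},{"linear":[0,0,0],"roll":0}]'
python3 - <<'E'
from h import *
im=optics.get_image("scene"); cv2.imwrite("pics/placed.png",cv2.resize(im[130:330,130:360,::-1],(690,600)))
E
```

```text
time_s: 6.07
position: [0.552, -0.1281, 0.0732]
tool_rot: [[0.964, 0.265, -0.0], [0.265, -0.964, 0.0], [-0.0, -0.0, -1.0]]
ft_force: [-0.2, 0.4, -0.5]
grip_width: 0.0595
gripper_force: 0.0
time_s: 6.82
position: [0.5519, -0.128, 0.2016]
tool_rot: [[0.964, 0.265, 0.001], [0.265, -0.964, -0.0], [0.001, 0.001, -1.0]]
ft_force: [0.3, -0.1, -0.2]
grip_width: 0.0602
gripper_force: 0.0
```

View pics/placed.png

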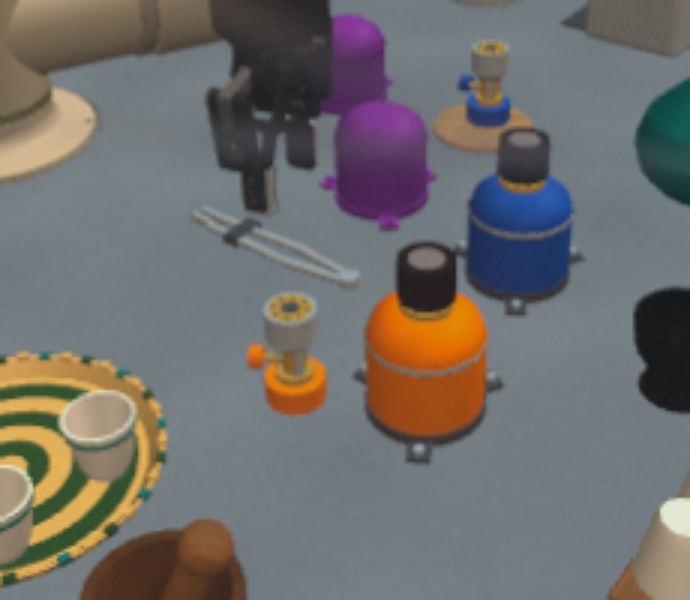

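The burner stands upright at crop pixel (293,355) beside the orange cartridge. Next, the cap.

```bash
python3 -m jog '[{"linear":[0.2,-0.05,0],"roll":0},{"linear":[0.45,-0.12,0],"roll":0},{"linear":[0.55,-0.14,0],"roll":0},{"linear":[0.55,-0.14,0],"roll":0},{"linear":[0.45,-0.12,0],"roll":0},{"linear":[0.23,-0.06,0],"roll":0},{"linear":[0,0,0],"roll":0},{"linear":[0,0,0],"roll":0}]' 0.4 30
python3 -m jog '[{"linear":[0,0,0.2],"roll":0},{"linear":[0,0,0.4],"roll":0},{"linear":[0,0,0.4],"roll":0},{"linear":[0,0,0.4],"roll":0},{"linear":[0,0,0.3],"roll":0},{"linear":[0,0,0.15],"roll":0},{"linear":[0,0,0],"roll":0},{"linear":[0,0,0],"roll":0}]'
python3 -c "
from h import *
o=env.observe();print(o['q'],o['position'],o['ft_force'])"
```

```text
time_s: 7.53
position: [0.639, -0.0776, 0.1999]
tool_rot: [[0.964, 0.265, -0.002], [0.265, -0.964, 0.001], [-0.002, -0.001, -1.0]]
ft_force: [-0.2, -0.6, -0.4]
grip_width: 0.0597
gripper_force: 0.0
time_s: 8.2
position: [0.6389, -0.0784, 0.1274]
tool_rot: [[0.964, 0.264, -0.0], [0.264, -0.964, -0.0], [-0.0, -0.0, -1.0]]
ft_force: [0.5, -0.8, -0.6]
grip_width: 0.0595
gripper_force: 0.0
[-1.75116199e+01  3.69087993e+01  6.86552040e+01 -1.48236690e-03
  7.44386548e+01  5.71725840e+01] [ 0.63886626 -0.0783724   0.12741319] [ 0.4653793  -0.79530688 -0.6074861 ]
```

```bash
python3 -m jog '[{"linear":[0,0,0],"roll":0},{"linear":[0,0,0],"roll":0},{"linear":[0,0,0],"roll":0},{"linear":[0,0,0],"roll":0},{"linear":[0,0,0],"roll":0},{"linear":[0,0,0],"roll":0},{"linear":[0,0,0],"roll":0},{"linear":[0,0,0],"roll":0}]' -1 35
```

```text
time_s: 8.87
position: [0.6392, -0.0775, 0.1286]
tool_rot: [[0.964, 0.265, 0.001], [0.265, -0.964, 0.0], [0.002, -0.0, -1.0]]
ft_force: [-2.7, 3.4, 5.5]
grip_width: 0.0418
gripper_force: 36.0
```

```bash
python3 -c "
from h import *
o=env.observe();print(o['position'],o['ft_force'],o['wrist_torque'],o['gripper_force'],o['grip_width'],o['tool_rot'])"
```

```text
[ 0.63917315 -0.07748273  0.12857671] [-2.70682212  3.44935779  5.45048525] [0.69304108 0.42514496 0.0119719 ] 35.95373712480068 0.04183881935190811 [[ 9.64246973e-01  2.65001173e-01  1.46769533e-03]
 [ 2.65000787e-01 -9.64248088e-01  4.55212476e-04]
 [ 1.53585426e-03 -4.99968341e-05 -9.99998819e-01]]
```

Gripped at 42 mm with small side loads. Trying anticlockwise first, 10°.

```bash
python3 -m jog '[{"linear":[0,0,0],"roll":-0.5},{"linear":[0,0,0],"roll":-0.5},{"linear":[0,0,0],"roll":-0.5},{"linear":[0,0,0],"roll":-0.5},{"linear":[0,0,0],"roll":0},{"linear":[0,0,0],"roll":0}]' -1 50
python3 -c "
from h import *
o=env.observe();R=o['tool_rot'];print(o['ft_force'],o['wrist_torque'],o['joint_efforts'][5],np.degrees(np.arctan2(R[1,0],R[0,0])))"
```

```text
time_s: 9.37
position: [0.6395, -0.0772, 0.1287]
tool_rot: [[0.903, 0.429, 0.002], [0.429, -0.903, 0.001], [0.003, 0.0, -1.0]]
ft_force: [-1.1, 5.6, 6.3]
grip_width: 0.0415
gripper_force: 49.9
[-1.14224917  5.57452184  6.34088733] [9.35199589e-01 1.20540141e-01 2.39393790e-04] -0.0961735937744379 25.383879077421454
```

It turned 10° with almost no torque, so anticlockwise is the free direction. Continuing to 65°, with a force check.

```bash
python3 -m jog '[{"linear":[0,0,0],"roll":-0.5},{"linear":[0,0,0],"roll":-0.8},{"linear":[0,0,0],"roll":-0.8},{"linear":[0,0,0],"roll":-0.8},{"linear":[0,0,0],"roll":-0.8},{"linear":[0,0,0],"roll":-0.8},{"linear":[0,0,0],"roll":-0.8},{"linear":[0,0,0],"roll":-0.8},{"linear":[0,0,0],"roll":-0.5},{"linear":[0,0,0],"roll":0},{"linear":[0,0,0],"roll":0}]'
python3 -c "
from h import *
o=env.observe();R=o['tool_rot'];print(o['ft_force'],o['wrist_torque'],np.degrees(np.arctan2(R[1,0],R[0,0])))"
python3 -m jog '[{"linear":[0,0,0],"roll":-0.8},{"linear":[0,0,0],"roll":-0.8},{"linear":[0,0,0],"roll":-0.8},{"linear":[0,0,0],"roll":-0.8},{"linear":[0,0,0],"roll":-0.8},{"linear":[0,0,0],"roll":-0.6},{"linear":[0,0,0],"roll":-0.4},{"linear":[0,0,0],"roll":0},{"linear":[0,0,0],"roll":0}]'
python3 -c "
from h import *
o=env.observe();R=o['tool_rot'];print(o['ft_force'],o['wrist_torque'],np.degrees(np.arctan2(R[1,0],R[0,0])))"
```

```text
time_s: 10.28
position: [0.6391, -0.0769, 0.1286]
tool_rot: [[0.524, 0.852, 0.001], [0.852, -0.524, 0.001], [0.002, 0.0, -1.0]]
ft_force: [-2.2, 6.5, 7.6]
grip_width: 0.0416
gripper_force: 50.1
[-2.20634282  6.47308594  7.57288944] [ 1.05245088e+00  5.26746036e-01 -5.36763029e-04] 58.39086946586613
time_s: 11.03
position: [0.6389, -0.0769, 0.1286]
tool_rot: [[0.115, 0.993, 0.001], [0.993, -0.115, 0.001], [0.001, 0.001, -1.0]]
ft_force: [-4.3, 6.8, 8.0]
grip_width: 0.0416
gripper_force: 50.1
[-4.27925312  6.76553465  8.03164091] [1.01782478 0.72192202 0.06411519] 83.39373992215474
```

68° reached. Lifting gently while watching the force.

```bash
python3 -m jog '[{"linear":[0,0,-0.05],"roll":0},{"linear":[0,0,-0.05],"roll":0},{"linear":[0,0,-0.1],"roll":0},{"linear":[0,0,-0.1],"roll":0},{"linear":[0,0,0],"roll":0}]'
```

```text
time_s: 11.45
position: [0.6388, -0.0773, 0.1399]
tool_rot: [[0.115, 0.993, -0.0], [0.993, -0.115, 0.001], [0.001, -0.001, -1.0]]
ft_force: [-2.5, 4.1, 0.4]
grip_width: 0.0414
gripper_force: 51.4
```

```bash
python3 -m jog '[{"linear":[0,0,-0.1],"roll":0},{"linear":[0,0,-0.15],"roll":0},{"linear":[0,0,-0.2],"roll":0},{"linear":[0,0,-0.2],"roll":0},{"linear":[0,0,-0.15],"roll":0},{"linear":[0,0,-0.1],"roll":0},{"linear":[0,0,-0.08],"roll":0},{"linear":[0,0,0],"roll":0},{"linear":[0,0,0],"roll":0},{"linear":[0,0,0],"roll":0}]'
python3 - <<'E'
from h import *
im=optics.get_image("scene"); cv2.imwrite("pics/end.png",cv2.resize(im[130:330,130:360,::-1],(690,600)))
E
```

```text
time_s: 12.28
position: [0.6389, -0.0781, 0.178]
tool_rot: [[0.116, 0.993, -0.001], [0.993, -0.116, 0.0], [0.0, -0.001, -1.0]]
ft_force: [0.4, 0.6, -0.7]
grip_width: 0.0419
gripper_force: 51.4
```

View pics/end.png

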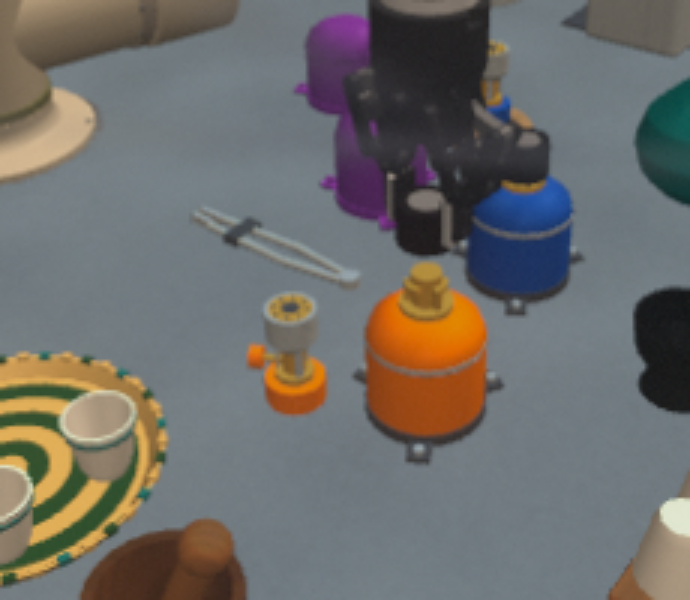

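The cap hangs level in the gripper at crop pixel (425,220), straight above the bare brass neck at (428,290). The burner is still standing at (293,355), and nothing else has moved. Handing in.

```bash
python3 -c "
from rig import env
print(env.close_job())"
```

```text
the job is handed in; nothing more can be done
None
```

The job is handed in: the orange burner head stands upright about 10 cm centre to centre (roughly a 3 cm gap) from the orange cartridge, and its cap, unscrewed anticlockwise, is held about 5 cm straight above it.

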